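# Wedge a cribbage board blank tight in the drilling jig

### The arm

A 6-joint arm with a two-finger parallel gripper is mounted at the origin on the work surface. World frame = base frame: x ahead of the robot, y to its left, z up, the work surface at z = 0. Lengths are in m, angles in rad, forces in N, time in s.
With the tool pointing down it reaches from about 0.3 to 0.875 m from the base axis. Payload 4.2 kg.
Tool frame: the origin (TCP) lies at the very end of the fingers, on their centre line; the grasp point (between the pads) lies behind it (robot.grasp_offset is the z of the grasp point in the tool frame, in m); z points along the fingers, y is the line along which they close (so a half turn about z gives the same grasp; the last joint's range is limited). The gripper opens to 85 mm and grips with 20 to 120 N. Pads are 22 mm wide; open, the fingers measure 114 mm over their backs; the gripper's body (76 mm by 85 mm) begins 54 mm behind the grasp point. The pads swing forward as they close: fully open they stand 13 mm farther back than shut.
Start: joints at [-1.209, 0.32, 1.565, -0, 1.257, -0.02], TCP at [0.214, -0.534, 0.231] pointing down, gripper open.
Joint ranges: [-3.11, 3.11], [-0.84, 2.01], [0.21, 2.61], [-1.34, 4.49], [0.05, 2.63], [-2.56, 2.56]. Speed limits (rad/s): [2.57, 2.57, 3.14, 3.14, 3.14, 3.14].

### API

Orientations are given as a rotation vector (axis times angle).
In Python, from cell import robot, get_image, calibration, workorder gives the robot as it stands.
- The arm moves only by the tool carry_out, never from a script. Its argument "deltas" is a list of rows, each an object with "delta_pos": the shift along the tool's x, y, z each as a share of 500 mm, from -1 to 1, a list of three; "angular": the turn, a rotation vector about the tool's x, y, z each as a share of 360 degrees, from -1 to 1, a list of three; "grip": the closure, from 0 (fully open) to 1 (shut). A call has 1 to 20 rows; each row is the pose to reach, as a shift and turn from the pose commanded when the call began, along the tool's axes at that moment, turning the shorter way round; what a row does not reach only later rows make up. A row lasts 1/10 s, in which the tool goes at most 50 mm and 8.59 degrees, less where a joint would pass 70% of its speed; a pose out of reach is approached as far as the arm can. A call with a number of a shift or a turn outside -1 to 1 is refused whole. A call with a gripper value outside its range is refused whole. The fingers move at their own pace and stop on an object; "squeeze" is the grip in N (left out, the last holds). Time passes only in rows, so rows that repeat a pose let the fingers close. It gives the time, the measured TCP pose, the force, the opening and the grip force at its end, in the units of the state.
- robot.get_state(): the state, without advancing time (a new reading comes with each control period).
- get_image(name): name is "scene" or "top" or "wrist"; returns (picture, depth): 384x512x3 uint8, red, green, blue; 384x512 float32, m along the optical axis (not along the pixel's ray), 0 where there is no reading.
- calibration(name): a dict with "K" (3x3 intrinsics, pixels), "pose" (4x4, takes a point from camera to world coordinates). Camera axes: x right, y down, z forward; pixel columns grow to the right and rows downward; lengths in m; the calibration is good to about 2 mm. A picture is of the moment at which its call begins: read the wrist's pose just before it. calibration takes no time and is no camera call; for the wrist camera it gives the pose at the moment of the call.
- workorder.sign_off(): hands the job in; it is judged then, once.
The state is a dict: "time": time; "joints": joint angles; "joint_velocities": joint speeds; "tau": joint torques, N m; "ee_pos": TCP position; "tcp_rot": TCP orientation; "wrist_force": force on the tool from outside, world axes, zero at the start; "torque": the same for the moment, N m; "width": finger opening in m; "gripper_force": force on a finger pad.
Only numpy, scipy, OpenCV 4.12 (cv2) and the standard library are available. Lean on these libraries where they do the work, as an engineer would, in place of code of your own. Each camera call takes 0.05 s, during which the arm holds its last target. There are 200 camera calls.

### The job

Make the board blank fast in the drilling jig: first slide the blank fully home against the fence at the jig's far end, then take the tapered wooden wedge (not the flat offcut), lay it on top of the blank, point it straight under the middle of the crossbar, thin end first, and push it in until it jams tight and stays put by itself. Hand-tight is enough: push firmly but gently, so that neither blank nor bar is overloaded, and leave the offcut where it lies.

Things in the scene. Friction and masses are not known exactly. Their poses are not given: they have to be found in the camera images.
- jig: Plywood drilling jig fixed on the bench, slightly turned. Origin on the bench, below the middle of the crossbar's near edge; x runs from the open near end to the fence (roughly away from the robot), y along the bar, z up. Base 170 x 160 x 12 mm thick, x -95 to +75. Two rails along x, inner faces y -52 and +52, tops 26 mm above the bench, guide the blank.
- fence_face (a point): Middle of the near face of the fence: a fixed strip 128 mm long across the jig's far end, near face at jig x +50, top 28 mm above the bench. This point is 22 mm above the bench. Axes as the jig's.
- bar_low (a point): Middle of the crossbar's lower near edge IF the bar were at its lowest (jig x 0, 44 mm above the bench). The bar, 22 (jig x 0 to 22) x 164 x 16 mm wood on two steel posts (y -71, +71, tops 84 mm), does not give, but is set 0 to 8 mm higher, differently each time, which no reading shows: the gap over the 20 mm blank is 12 to 20 mm. More than 30 N between wedge and bar is too much.
- blank_mid (a point): Centre of the wooden blank, 130 (x) x 100 x 20 mm, 0.2 kg, peg holes on top; flat and loose on the base between the rails, top 32 mm above the bench. Axes as the jig's. Starts 15 to 30 mm short of the fence, its near end standing out beyond the base or up to its edge. Home: far end on the fence, this centre at jig x -15, near end at -80. Slides with a few N; over 60 N of finger force is too much.
- wedge_mid (a point): Centre of the loose pale wooden wedge, 100 long x 36 wide, 60 g, 24 mm thick at one end falling evenly to 6 mm at the other; flat underside (7.5 mm below this point), sloping top; 15 mm thick here. x points along it to the thin end, y across its width, z up. Starts flat on the bench to the left or right of the jig.
- wedge_tip (a point): Middle of the wedge's thin end face, 50 mm from wedge_mid along x, 3 mm above the underside. On the blank, the wedge binds on the bar's near edge when this tip is 33 to 78 mm past it (by the gap); from there the push needed rises steeply, some N per mm. A push of about 16 N leaves it tight; it then stays by friction.
- offcut_mid (a point): Centre of a flat wooden offcut, 100 x 36 x 15 mm, no taper, same wood as the wedge, on the bench at the other side of the jig. x along its length, z up. Not needed.
Things that resemble listed ones, but are neither listed nor needed, are in the scene too. What is shaped like the part that bears blank_mid but yellow is not meant. Leave any turquoise look-alike of the part that bears wedge_mid alone.

How it is judged:
On the way, in this order (a step that is already met when the one before it is completed fails the run):
1. the blank is fully home against the fence (within 3 mm) while the wedge is not yet under the crossbar (x of blank_mid in the frame of jig above -0.018 m and (x of wedge_tip in the frame of jig below -0.01 m or horizontal distance between wedge_tip and blank_mid above 0.1 m)), for 0.2 s.
2. the wedge, lying on the blank, has been pushed thin end first under the crossbar and bears on it (contact force between wedge and jig above 3 N and x of wedge_tip in the frame of jig above 0.02 m), for 0.1 s.
At the end, for the whole second after the job is handed in: Blank within 3 mm of the fence; wedge flat on it (0.1 rad), along the jig (0.2 rad), within 25 mm of the bar's middle, thin end over 20 mm past the bar's near edge, still pressing on bar and blank with more than 5 N each; all at rest (contact force between wedge and jig above 5 N and contact force between wedge and blank above 5 N and x of wedge_tip in the frame of jig above 0.02 m and x of blank_mid in the frame of jig above -0.018 m and angle between the x axis of wedge_mid and the x axis of jig, either way round below 0.2 rad and angle between wedge_mid's own z axis and vertical below 0.1 rad and y of wedge_mid in the frame of jig between -0.025 and 0.025 m and linear speed of each of wedge, blank below 0.01 m/s); the robot touches nothing.
It fails at once if the wedge is driven so hard that it presses on the bar or jig with more than 30 N (contact force between wedge and jig above 30 N).
It fails at once if the fingers press on the blank with more than 60 N (contact force between the fingers and blank above 60 N).
It fails at once if the offcut is moved by more than 20 mm (distance of offcut_mid from where it was at the start of the episode above 0.02 m).
It also fails if it takes over 64 s, if anything falls off the work surface, if the arm or the gripper's body presses on something with over 40 N, if the wrist force passes 120 N, or if a joint passes its speed limit or range.

## Working session

There is one attempt and no reset: what is moved stays moved. The work goes in short steps, Python scripts to look and compute and a tool call to move; the robot and the scene stay as the last step left them, time stands still between calls to the robot, and variables do not carry over. Pictures are saved under pics/ and viewed, at most 10 in all, crops included, and the job is handed in when it is done.

Besides the shell and the picture viewer there is one more tool, called after "Request:" by a JSON object that holds its "name" and its "arguments". carry_out: Moves the arm, as the interface text tells. Shift numbers are shares of 500 mm and turn numbers shares of 360 degrees, none past 1 either way. Its arguments: {"type":"object","properties":{"deltas":{"type":"array","items":{"type":"object","properties":{"delta_pos":{"type":"array","items":{"type":"number"}},"angular":{"type":"array","items":{"type":"number"}},"grip":{"type":"number"}}}},"squeeze":{"type":"number"}},"required":["deltas"]}

```bash
ls; mkdir -p pics; python3 - <<'E'
from cell import robot,get_image,calibration
import cv2,numpy as np
s=robot.get_state();print({k:np.round(v,3) for k,v in s.items()},robot.grasp_offset)
for n in("top","scene"):
    p,d=get_image(n);np.savez(f"pics/{n}.npz",p=p,d=d);c=calibration(n);print(n,np.round(c["K"],1).tolist(),np.round(c["pose"],3).tolist())
    cv2.imwrite(f"pics/{n}.png",p[:,:,::-1])
E
```

```text
pics
{'time': np.float64(0.0), 'joints': array([-1.209,  0.32 ,  1.566, -0.   ,  1.257, -0.02 ]), 'joint_velocities': array([ 0.   ,  0.002, -0.   , -0.   , -0.001,  0.   ]), 'tau': array([ 2.0000e-03, -4.1552e+01, -2.3416e+01, -0.0000e+00,  8.0000e-03,
       -0.0000e+00]), 'ee_pos': array([ 0.214, -0.533,  0.23 ]), 'tcp_rot': array([-3.083, -0.596,  0.   ]), 'wrist_force': array([-0.184, -0.361, -0.882]), 'torque': array([ 0.01 , -0.006, -0.023]), 'gripper_force': np.float64(0.0), 'width': np.float64(0.085)} -0.0187
top [[412.0, 0.0, 245.7], [0.0, 412.0, 188.8], [0.0, 0.0, 1.0]] [[0.021, -0.994, 0.105, 0.399], [-1.0, -0.02, 0.019, -0.005], [-0.016, -0.106, -0.994, 0.984], [0.0, 0.0, 0.0, 1.0]]
scene [[369.1, 0.0, 255.8], [0.0, 369.1, 191.2], [0.0, 0.0, 1.0]] [[-0.228, 0.831, -0.507, 0.899], [0.974, 0.19, -0.127, 0.1], [-0.01, -0.523, -0.853, 0.731], [0.0, 0.0, 0.0, 1.0]]
```

View pics/top.png

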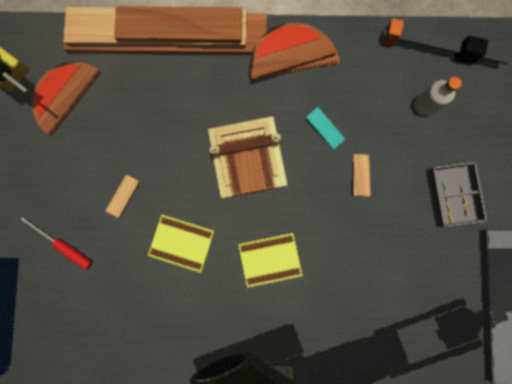

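View pics/scene.png

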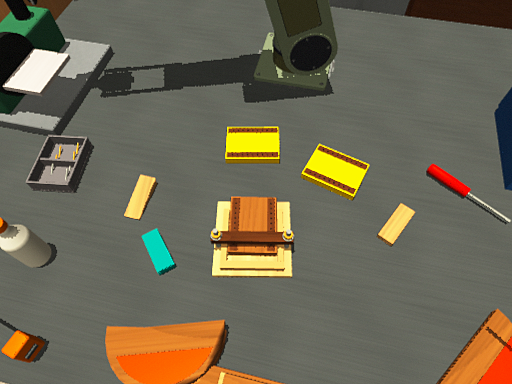

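The top view shows the jig at (247,158) with the brown blank. There are two pale strips, at (123,196) left and (362,175) right. The turquoise strip at (325,127) and the yellow blanks at (181,244) and (270,260) are decoys. Next I'll measure the height profile along each pale strip.

```bash
cat > h.py <<'E'
import numpy as np,cv2
from cell import robot,get_image,calibration
def cloud(d,c):
    v,u=np.indices(d.shape);K=c["K"];P=np.stack([(u-K[0,2])/K[0,0]*d,(v-K[1,2])/K[1,1]*d,d],-1)
    T=np.array(c["pose"]);return P@T[:3,:3].T+T[:3,3]
E
python3 - <<'E'
from h import *
for n,L in(("top",dict(left=(123,196),right=(362,175))),("scene",dict(left=(396,224),right=(141,197)))):
    z=np.load(f"pics/{n}.npz");p,d=z["p"],z["d"];X=cloud(d,calibration(n))
    print(n,'bench z',np.median(X[...,2]))
    for k,(u,v) in L.items():
        hsv=cv2.cvtColor(p,cv2.COLOR_RGB2HSV);m=cv2.inRange(hsv,(8,60,110),(35,200,255))
        nl,lab=cv2.connectedComponents(m);mm=lab==lab[v,u];q=X[mm]
        r=cv2.minAreaRect((q[:,:2]*1000).astype(np.float32));b=cv2.boxPoints(r)
        c=np.array(r[0]);e0,e1=b[1]-b[0],b[2]-b[1];e=e0 if np.linalg.norm(e0)>np.linalg.norm(e1) else e1;e/=np.linalg.norm(e)
        if e[0]<0:e=-e
        t=(q[:,:2]*1000-c)@e
        print(k,mm.sum(),np.round(r[0],1),np.round(r[1],1),'axis deg',np.degrees(np.arctan2(e[1],e[0])).round(1),'z by t',[(int(a),round(float(np.median(q[(t>a)&(t<a+15),2])*1000),1)) for a in range(-50,50,15)])
    u,v=dict(top=(247,158),scene=(252,238))[n]
z=np.load("pics/top.npz");p=z["p"];cr=p[110:205,195:300];cv2.imwrite("pics/c.png",np.vstack([cv2.resize(np.hstack([p[150:240,80:170],p[130:220,320:410]]),(800,400),interpolation=2)[:,:,::-1]]))
z2=np.load("pics/scene.npz")["p"]
a=z2[190:285,205:300];b=z2[165:225,115:165];c=z2[195:250,370:420]
cv2.imwrite("pics/c2.png",np.hstack([cv2.resize(i,(w,400),interpolation=2) for i,w in((a,400),)]+[np.vstack([cv2.resize(b,(300,200),interpolation=2),cv2.resize(c,(300,200),interpolation=2)])])[:,:,::-1])
E
```

```text
top bench z 0.00027861992406641445
left 694 [421.3 174.3] [346.7 104.3] axis deg 66.3 z by t [(-50, nan), (-35, nan), (-20, nan), (-5, nan), (10, nan), (25, nan), (40, nan)]
right 728 [ 544.  -263.5] [ 44.7 104. ] axis deg -1.4 z by t [(-50, 21.8), (-35, 18.8), (-20, 16.5), (-5, 13.4), (10, 11.1), (25, 8.1), (40, 6.4)]
scene bench z 0.001020115092627949
left 755 [661.8 216.8] [ 38.1 527.9] axis deg -26.7 z by t [(-50, nan), (-35, nan), (-20, nan), (-5, nan), (10, nan), (25, nan), (40, nan)]
right 750 [ 709.3 -120.5] [573.8  93.6] axis deg 40.1 z by t [(-50, nan), (-35, nan), (-20, nan), (-5, nan), (10, nan), (25, nan), (40, nan)]
  return _methods._mean(a, axis=axis, dtype=dtype,
  ret = ret.dtype.type(ret / rcount)
```

View pics/c2.png

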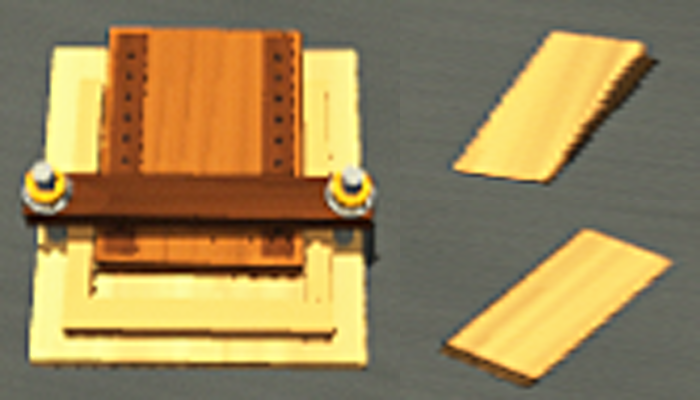

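The right strip at (362,175) in top and (141,197) in scene is the wedge. Its height falls from 22 to 6 mm away from the robot, and its tapered side shows in the crop. The left strip at (123,196) is the flat offcut. Next I'll fit the jig, blank and wedge by height layers.

```bash
python3 - <<'E'
from h import *
z=np.load("pics/top.npz");p,d=z["p"],z["d"];X=cloud(d,calibration("top"));hsv=cv2.cvtColor(p,cv2.COLOR_RGB2HSV)
roi=np.zeros(d.shape,bool);roi[105:208,195:300]=1
roi&=(d>0)
def fit(name,m):
    nl,lab,st,_=cv2.connectedComponentsWithStats(m.astype(np.uint8));m=lab==1+np.argmax(st[1:,4])
    q=X[m]*1000;r=cv2.minAreaRect(q[:,:2].astype(np.float32));b=cv2.boxPoints(r)
    print(name,m.sum(),'c',np.round(r[0],1),'size',np.round(r[1],1),'ang',round(r[2],2),'z',np.percentile(q[:,2],[5,50,95]).round(1),'box',b.round(0).tolist())
    return m
Z=X[...,2]*1000
fit('all>6',roi&(Z>6))
fit('bar>50',roi&(Z>50)&(Z<70)&(hsv[...,2]<130))
fit('bar>50 any',roi&(Z>50))
print('heights hist',np.histogram(Z[roi],bins=range(0,92,4)))
fit('pale base', roi&(Z>7)&(Z<17))
fit('rail/fence',roi&(Z>22)&(Z<31)&(hsv[...,1]<150))
print(hsv[180,250],hsv[185,222],hsv[127,247],p[180,250])
fit('blank',roi&(Z>27)&(Z<38)&(hsv[...,1]>140))
r2=np.zeros(d.shape,bool);r2[140:210,335:390]=1
fit('wedge',r2&(d>0)&(Z>3))
fit('wedge colour',r2&(d>0)&(cv2.inRange(hsv,(8,60,110),(35,200,255))>0))
E
```

```text
all>6 4734 c [580.5  12. ] size [172.4 163.9] ang 12.13 z [10.  30.  61.4] box [[479.0, 74.0], [513.0, -86.0], [682.0, -50.0], [648.0, 110.0]]
bar>50 561 c [601.   16.6] size [ 22.8 163.1] ang 12.17 z [54.3 59.9 63. ] box [[573.0, 94.0], [607.0, -66.0], [629.0, -61.0], [595.0, 99.0]]
bar>50 any 732 c [601.3  16.5] size [ 23.  163.9] ang 11.96 z [55.4 60.5 74.9] box [[573.0, 94.0], [607.0, -66.0], [630.0, -61.0], [596.0, 99.0]]
heights hist (array([2439,   64,  733,  496,   47,   93,  562, 1177,  829,   12,    0,
         14,   30,   26,  272,  297,   18,   45,   22,    2,   25,    9]), array([ 0,  4,  8, 12, 16, 20, 24, 28, 32, 36, 40, 44, 48, 52, 56, 60, 64,
       68, 72, 76, 80, 84, 88]))
pale base 336 c [533.7  69.2] size [102.   28.6] ang 12.99 z [ 8.8 11.4 14.3] box [[481.0, 72.0], [487.0, 44.0], [587.0, 67.0], [580.0, 95.0]]
rail/fence 437 c [637.7  24.3] size [ 35.6 127.8] ang 12.17 z [23.9 27.  29.9] box [[607.0, 83.0], [634.0, -42.0], [669.0, -34.0], [642.0, 91.0]]
[ 12 161 165] [ 24  96 216] [ 20 114 211] [165 104  61]
blank 1760 c [544.9   4.4] size [100.   99.2] ang 12.53 z [29.  31.8 34.5] box [[485.0, 42.0], [507.0, -55.0], [604.0, -33.0], [583.0, 64.0]]
wedge 697 c [ 542.2 -262.2] size [ 44.6 102.1] ang 86.87 z [ 5.4 14.  23.3] box [[490.0, -282.0], [592.0, -287.0], [594.0, -243.0], [492.0, -237.0]]
wedge colour 728 c [ 544.  -263.5] size [ 44.7 104. ] ang 88.61 z [ 0.3 13.6 23.2] box [[491.0, -285.0], [595.0, -287.0], [597.0, -242.0], [493.0, -240.0]]
```

```bash
cat >> h.py <<'E'
from scipy.spatial.transform import Rotation as R
YAW=np.radians(12.1);O=np.array([.5904,.0142]);A=np.array([[np.cos(YAW),-np.sin(YAW)],[np.sin(YAW),np.cos(YAW)]])
def jw(x,y=0): return O+A@np.array([x,y])
def wj(p): return A.T@(np.asarray(p)[:2]-O)
def go(xy,z,yaw):
    s=robot.get_state();T=R.from_rotvec(s["tcp_rot"])
    G=R.from_matrix(np.array([[np.cos(yaw),np.sin(yaw),0],[np.sin(yaw),-np.cos(yaw),0],[0,0,-1]]))
    print("pos",(T.inv().apply(np.array([*xy,z])-s["ee_pos"])/.5).round(4).tolist(),"ang",((T.inv()*G).as_rotvec()/(2*np.pi)).round(4).tolist())
def st():
    s=robot.get_state();print(s["time"].round(2),"ee",s["ee_pos"].round(4),"jig",wj(s["ee_pos"]).round(4),"F",s["wrist_force"].round(1),"Fj",(A.T@s["wrist_force"][:2]).round(1),"w",s["width"].round(4))
E
python3 -c "
from h import *
st();go(jw(-.135),.10,YAW)"
```

```text
Traceback (most recent call last):
  File "h.py", line 15, in st
    s=robot.get_state();print(s["time"].round(2),"ee",s["ee_pos"].round(4),"jig",wj(s["ee_pos"]).round(4),"F",s["wrist_force"].round(1),"Fj",(A.T@s["wrist_force"][:2]).round(1),"w",s["width"].round(4))
                              ^^^^^^^^^^^^^^^
AttributeError: 'float' object has no attribute 'round'
```

```bash
sed -i 's/s\["time"\].round(2)/round(float(s["time"]),2)/; s/s\["width"\].round(4)/round(float(s["width"]),4)/' h.py
python3 -c "
from h import *
st();go(jw(-.135),.10,YAW)"
```

```text
0.1 ee [ 0.2141 -0.5332  0.2306] jig [-0.4827 -0.4564] F [ 0.3  0.3 -0.7] Fj [0.4 0.2] w 0.085
pos [0.8403, -0.781, 0.2624] ang [-0.0003, 0.0, 0.0272]
```

Request:
{"name": "carry_out", "arguments": {"deltas": [{"delta_pos": [0.84, -0.781, 0.26], "angular": [0, 0, 0.0272], "grip": 1}, {"delta_pos": [0.84, -0.781, 0.26], "angular": [0, 0, 0.0272], "grip": 1}, {"delta_pos": [0.84, -0.781, 0.26], "angular": [0, 0, 0.0272], "grip": 1}, {"delta_pos": [0.84, -0.781, 0.26], "angular": [0, 0, 0.0272], "grip": 1}, {"delta_pos": [0.84, -0.781, 0.26], "angular": [0, 0, 0.0272], "grip": 1}, {"delta_pos": [0.84, -0.781, 0.26], "angular": [0, 0, 0.0272], "grip": 1}, {"delta_pos": [0.84, -0.781, 0.26], "angular": [0, 0, 0.0272], "grip": 1}, {"delta_pos": [0.84, -0.781, 0.26], "angular": [0, 0, 0.0272], "grip": 1}, {"delta_pos": [0.84, -0.781, 0.26], "angular": [0, 0, 0.0272], "grip": 1}, {"delta_pos": [0.84, -0.781, 0.26], "angular": [0, 0, 0.0272], "grip": 1}, {"delta_pos": [0.84, -0.781, 0.26], "angular": [0, 0, 0.0272], "grip": 1}, {"delta_pos": [0.84, -0.781, 0.26], "angular": [0, 0, 0.0272], "grip": 1}, {"delta_pos": [0.84, -0.781, 0.26], "angular": [0, 0, 0.0272], "grip": 1}, {"delta_pos": [0.84, -0.781, 0.26], "angular": [0, 0, 0.0272], "grip": 1}, {"delta_pos": [0.84, -0.781, 0.26], "angular": [0, 0, 0.0272], "grip": 1}, {"delta_pos": [0.84, -0.781, 0.26], "angular": [0, 0, 0.0272], "grip": 1}, {"delta_pos": [0.84, -0.781, 0.26], "angular": [0, 0, 0.0272], "grip": 1}, {"delta_pos": [0.84, -0.781, 0.26], "angular": [0, 0, 0.0272], "grip": 1}]}}

```text
time: 1.9
ee_pos: [0.4584, -0.0155, 0.1015]
tcp_rot: [3.124, 0.328, 0.001]
wrist_force: [-0.5, 0.1, -0.4]
width: 0.0003
gripper_force: 0.0
```

```bash
python3 -c "
from h import *
st();go(jw(-.135),.018,YAW)"
```

```text
1.9 ee [ 0.4584 -0.0155  0.1015] jig [-0.1353 -0.0013] F [-0.5  0.1 -0.4] Fj [-0.5  0.2] w 0.0003
pos [0.0005, -0.0027, 0.1671] ang [0.0, -0.0001, -0.0003]
```

Request:
{"name": "carry_out", "arguments": {"deltas": [{"delta_pos": [0, -0.0026, 0.08], "grip": 1}, {"delta_pos": [0, -0.0026, 0.14], "grip": 1}, {"delta_pos": [0, -0.0026, 0.167], "grip": 1}, {"delta_pos": [0, -0.0026, 0.167], "grip": 1}, {"delta_pos": [0.02, -0.0026, 0.167], "grip": 1}, {"delta_pos": [0.04, -0.0026, 0.167], "grip": 1}, {"delta_pos": [0.05, -0.0026, 0.167], "grip": 1}, {"delta_pos": [0.055, -0.0026, 0.167], "grip": 1}, {"delta_pos": [0.06, -0.0026, 0.167], "grip": 1}, {"delta_pos": [0.064, -0.0026, 0.167], "grip": 1}, {"delta_pos": [0.068, -0.0026, 0.167], "grip": 1}, {"delta_pos": [0.072, -0.0026, 0.167], "grip": 1}, {"delta_pos": [0.075, -0.0026, 0.167], "grip": 1}, {"delta_pos": [0.078, -0.0026, 0.167], "grip": 1}, {"delta_pos": [0.078, -0.0026, 0.167], "grip": 1}]}}

```text
validation failed for argument at $.de...
```

```bash
python3 -c "
from h import *
st()"
```

```text
1.9 ee [ 0.4584 -0.0155  0.1015] jig [-0.1353 -0.0013] F [-0.5  0.1 -0.4] Fj [-0.5  0.2] w 0.0003
```

Nothing moved, because "angular" is required in every row.

Request:
{"name": "carry_out", "arguments": {"deltas": [{"delta_pos": [0, -0.0026, 0.08], "angular": [0, 0, 0], "grip": 1}, {"delta_pos": [0, -0.0026, 0.14], "angular": [0, 0, 0], "grip": 1}, {"delta_pos": [0, -0.0026, 0.167], "angular": [0, 0, 0], "grip": 1}, {"delta_pos": [0, -0.0026, 0.167], "angular": [0, 0, 0], "grip": 1}, {"delta_pos": [0.02, -0.0026, 0.167], "angular": [0, 0, 0], "grip": 1}, {"delta_pos": [0.04, -0.0026, 0.167], "angular": [0, 0, 0], "grip": 1}, {"delta_pos": [0.05, -0.0026, 0.167], "angular": [0, 0, 0], "grip": 1}, {"delta_pos": [0.055, -0.0026, 0.167], "angular": [0, 0, 0], "grip": 1}, {"delta_pos": [0.06, -0.0026, 0.167], "angular": [0, 0, 0], "grip": 1}, {"delta_pos": [0.064, -0.0026, 0.167], "angular": [0, 0, 0], "grip": 1}, {"delta_pos": [0.068, -0.0026, 0.167], "angular": [0, 0, 0], "grip": 1}, {"delta_pos": [0.072, -0.0026, 0.167], "angular": [0, 0, 0], "grip": 1}, {"delta_pos": [0.075, -0.0026, 0.167], "angular": [0, 0, 0], "grip": 1}, {"delta_pos": [0.078, -0.0026, 0.167], "angular": [0, 0, 0], "grip": 1}, {"delta_pos": [0.078, -0.0026, 0.167], "angular": [0, 0, 0], "grip": 1}]}}

```text
time: 3.4
ee_pos: [0.4969, -0.0053, 0.0178]
tcp_rot: [3.124, 0.331, 0.001]
wrist_force: [-1.6, 0.1, 1.2]
width: 0.0002
gripper_force: 0.8
```

```bash
python3 -c "
from h import *
st()"
```

```text
3.4 ee [ 0.4969 -0.0053  0.0178] jig [-0.0955  0.0006] F [-1.6  0.1  1.2] Fj [-1.6  0.5] w 0.0002
```

Request:
{"name": "carry_out", "arguments": {"deltas": [{"delta_pos": [0.002, 0, 0], "angular": [0, 0, 0], "grip": 1}, {"delta_pos": [0.004, 0, 0], "angular": [0, 0, 0], "grip": 1}, {"delta_pos": [0.006, 0, 0], "angular": [0, 0, 0], "grip": 1}, {"delta_pos": [0.007, 0, 0], "angular": [0, 0, 0], "grip": 1}, {"delta_pos": [0.007, 0, 0], "angular": [0, 0, 0], "grip": 1}]}}

```text
time: 3.9
ee_pos: [0.5003, -0.0045, 0.0178]
tcp_rot: [3.124, 0.331, 0.001]
wrist_force: [-1.3, -0.8, 0.0]
width: 0.0001
gripper_force: 0.7
```

```bash
python3 -c "
from h import *
st()"
```

```text
3.9 ee [ 0.5003 -0.0045  0.0178] jig [-0.0921  0.0006] F [-1.3 -0.8  0. ] Fj [-1.4 -0.5] w 0.0001
```

Request:
{"name": "carry_out", "arguments": {"deltas": [{"delta_pos": [0.001, 0, 0], "angular": [0, 0, 0], "grip": 1}, {"delta_pos": [0.002, 0, 0], "angular": [0, 0, 0], "grip": 1}, {"delta_pos": [0.003, 0, 0], "angular": [0, 0, 0], "grip": 1}, {"delta_pos": [0.003, 0, 0], "angular": [0, 0, 0], "grip": 1}]}}

```text
time: 4.3
ee_pos: [0.5015, -0.0042, 0.0178]
tcp_rot: [3.124, 0.33, 0.001]
wrist_force: [-1.4, -0.3, 0.5]
width: 0.0001
gripper_force: 0.8
```

```bash
python3 -c "
from h import *
st()"
```

```text
4.3 ee [ 0.5015 -0.0042  0.0178] jig [-0.0908  0.0006] F [-1.4 -0.3  0.5] Fj [-1.4  0. ] w 0.0001
```

Request:
{"name": "carry_out", "arguments": {"deltas": [{"delta_pos": [0.001, 0, 0], "angular": [0, 0, 0], "grip": 1}, {"delta_pos": [0.002, 0, 0], "angular": [0, 0, 0], "grip": 1}, {"delta_pos": [0.002, 0, 0], "angular": [0, 0, 0], "grip": 1}]}}

```text
time: 4.6
ee_pos: [0.5022, -0.0041, 0.0178]
tcp_rot: [3.124, 0.331, -0.0]
wrist_force: [-3.0, -0.9, 1.0]
width: -0.0001
gripper_force: 1.2
```

Request:
{"name": "carry_out", "arguments": {"deltas": [{"delta_pos": [0.001, 0, 0], "angular": [0, 0, 0], "grip": 1}, {"delta_pos": [0.002, 0, 0], "angular": [0, 0, 0], "grip": 1}, {"delta_pos": [0.002, 0, 0], "angular": [0, 0, 0], "grip": 1}]}}

```text
time: 4.9
ee_pos: [0.5022, -0.0041, 0.0178]
tcp_rot: [3.124, 0.331, -0.004]
wrist_force: [-5.2, -1.6, 4.4]
width: -0.0003
gripper_force: 2.6
```

```bash
python3 -c "
from h import *
st()"
```

```text
4.9 ee [ 0.5022 -0.0041  0.0178] jig [-0.0901  0.0006] F [-5.2 -1.6  4.4] Fj [-5.4 -0.5] w -0.0003
```

Request:
{"name": "carry_out", "arguments": {"deltas": [{"delta_pos": [0.002, 0, 0], "angular": [0, 0, 0], "grip": 1}, {"delta_pos": [0.004, 0, 0], "angular": [0, 0, 0], "grip": 1}, {"delta_pos": [0.004, 0, 0], "angular": [0, 0, 0], "grip": 1}, {"delta_pos": [0.004, 0, 0], "angular": [0, 0, 0], "grip": 1}]}}

```text
time: 5.3
ee_pos: [0.5022, -0.004, 0.0177]
tcp_rot: [3.124, 0.332, -0.01]
wrist_force: [-8.3, -3.8, 7.4]
width: 0.0
gripper_force: 4.7
```

```bash
python3 -c "
from h import *
st()"
```

```text
5.3 ee [ 0.5022 -0.004   0.0177] jig [-0.09    0.0007] F [-8.3 -3.8  7.4] Fj [-8.9 -2. ] w 0.0
```

Request:
{"name": "carry_out", "arguments": {"deltas": [{"delta_pos": [-0.03, 0, 0], "angular": [0, 0, 0], "grip": 1}, {"delta_pos": [-0.04, 0, 0], "angular": [0, 0, 0], "grip": 1}, {"delta_pos": [-0.04, 0, -0.1], "angular": [0, 0, 0], "grip": 1}, {"delta_pos": [-0.04, 0, -0.2], "angular": [0, 0, 0], "grip": 0.5}, {"delta_pos": [-0.04, 0, -0.3], "angular": [0, 0, 0], "grip": 0}, {"delta_pos": [-0.04, 0, -0.3], "angular": [0, 0, 0], "grip": 0}]}}

```text
time: 5.9
ee_pos: [0.4913, -0.0076, 0.1749]
tcp_rot: [3.122, 0.33, 0.028]
wrist_force: [0.6, 0.6, -0.4]
width: 0.0432
gripper_force: 0.0
```

```bash
python3 -c "
from h import *
st();go((.49,-.262),.20,-.035)"
```

```text
5.9 ee [ 0.4913 -0.0076  0.1749] jig [-0.1015 -0.0006] F [ 0.6  0.6 -0.4] Fj [0.7 0.5] w 0.0432
pos [-0.1081, 0.4972, -0.0499] ang [0.0003, -0.0028, 0.0391]
```

Request:
{"name": "carry_out", "arguments": {"deltas": [{"delta_pos": [-0.096, 0.497, -0.05], "angular": [0, 0, 0.039], "grip": 0}, {"delta_pos": [-0.096, 0.497, -0.05], "angular": [0, 0, 0.039], "grip": 0}, {"delta_pos": [-0.096, 0.497, -0.05], "angular": [0, 0, 0.039], "grip": 0}, {"delta_pos": [-0.096, 0.497, -0.05], "angular": [0, 0, 0.039], "grip": 0}, {"delta_pos": [-0.096, 0.497, -0.05], "angular": [0, 0, 0.039], "grip": 0}, {"delta_pos": [-0.096, 0.497, -0.05], "angular": [0, 0, 0.039], "grip": 0}, {"delta_pos": [-0.096, 0.497, -0.05], "angular": [0, 0, 0.039], "grip": 0}, {"delta_pos": [-0.096, 0.497, -0.05], "angular": [0, 0, 0.039], "grip": 0}, {"delta_pos": [-0.096, 0.497, -0.05], "angular": [0, 0, 0.039], "grip": 0}, {"delta_pos": [-0.096, 0.497, -0.05], "angular": [0, 0, 0.039], "grip": 0}]}}

```text
time: 6.9
ee_pos: [0.4909, -0.2592, 0.1928]
tcp_rot: [-3.141, 0.051, 0.0]
wrist_force: [-0.2, -0.2, 0.6]
width: 0.0852
gripper_force: 0.0
```

```bash
python3 - <<'E'
from h import *
st();c=calibration("wrist");p,d=get_image("wrist");np.savez("pics/w1.npz",p=p,d=d);cv2.imwrite("pics/w1.png",p[:,:,::-1])
c=calibration("wrist");print(np.round(c["pose"],3).tolist())
X=cloud(d,c)*1000;hsv=cv2.cvtColor(p,cv2.COLOR_RGB2HSV);m=(cv2.inRange(hsv,(8,60,110),(35,200,255))>0)&(d>0)
nl,lab,s,ce=cv2.connectedComponentsWithStats(m.astype(np.uint8))
for i in range(1,nl):
    if s[i,4]>800:
        q=X[lab==i];r=cv2.minAreaRect(q[:,:2].astype(np.float32));print(s[i].tolist(),ce[i].round(),np.round(r[0],1),np.round(r[1],1),round(r[2],2),np.percentile(q[:,2],[2,50,98]).round(1))
        b=cv2.boxPoints(r).round(1);print(b.tolist())
E
```

```text
6.9 ee [ 0.4909 -0.2592  0.1928] jig [-0.1547 -0.2465] F [-0.2 -0.2  0.6] Fj [-0.3 -0.2] w 0.0852
[[-0.032, -0.946, -0.322, 0.574], [-0.999, 0.03, 0.009, -0.263], [0.001, 0.322, -0.947, 0.335], [0.0, 0.0, 0.0, 1.0]]
[0, 0, 112, 188, 12848] [ 43. 103.] [585.3   3.2] [179.9 150.3] 11.38 [ 2.7 25.6 68.4]
[[482.29998779296875, 59.099998474121094], [511.8999938964844, -88.30000305175781], [688.2999877929688, -52.79999923706055], [658.7000122070312, 94.5999984741211]]
[236, 84, 33, 92, 2901] [252. 129.] [ 540.5 -261.6] [ 38.2 108. ] 87.56 [-0.4 14.  23.5]
[[485.79998779296875, -278.3999938964844], [593.7000122070312, -283.0], [595.2999877929688, -244.8000030517578], [487.3999938964844, -240.1999969482422]]
```

View pics/w1.png

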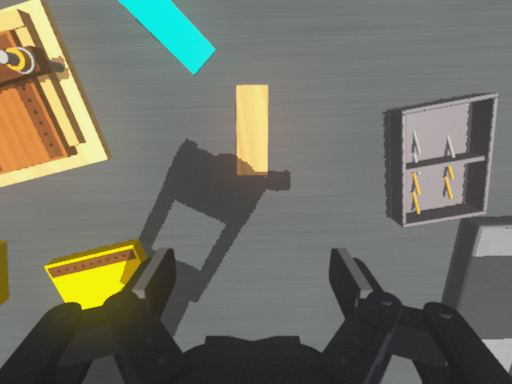

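The wrist view shows the wedge at pixels (236-269, 84-176). Its centre is about (0.542, -0.262) with yaw -2.4°, and the fingers have free space on both sides. I'll grip it 25 mm behind its middle.

```bash
python3 -c "
from h import *
st();go((.517,-.2606),.004,np.radians(-2.4))"
```

```text
6.95 ee [ 0.4909 -0.2594  0.1928] jig [-0.1547 -0.2467] F [-0.2 -0.1 -0.4] Fj [-0.2 -0. ] w 0.0856
pos [0.0523, 0.0007, 0.3776] ang [-0.0, 0.0, 0.0015]
```

Request:
{"name": "carry_out", "arguments": {"deltas": [{"delta_pos": [0.052, 0.001, 0.08], "angular": [0, 0, 0.0015], "grip": 0}, {"delta_pos": [0.052, 0.001, 0.18], "angular": [0, 0, 0.0015], "grip": 0}, {"delta_pos": [0.052, 0.001, 0.27], "angular": [0, 0, 0.0015], "grip": 0}, {"delta_pos": [0.052, 0.001, 0.34], "angular": [0, 0, 0.0015], "grip": 0}, {"delta_pos": [0.052, 0.001, 0.365], "angular": [0, 0, 0.0015], "grip": 0}, {"delta_pos": [0.052, 0.001, 0.376], "angular": [0, 0, 0.0015], "grip": 0}, {"delta_pos": [0.052, 0.001, 0.376], "angular": [0, 0, 0.0015], "grip": 0}, {"delta_pos": [0.052, 0.001, 0.376], "angular": [0, 0, 0.0015], "grip": 0.4}, {"delta_pos": [0.052, 0.001, 0.376], "angular": [0, 0, 0.0015], "grip": 1}, {"delta_pos": [0.052, 0.001, 0.376], "angular": [0, 0, 0.0015], "grip": 1}, {"delta_pos": [0.052, 0.001, 0.376], "angular": [0, 0, 0.0015], "grip": 1}, {"delta_pos": [0.052, 0.001, 0.376], "angular": [0, 0, 0.0015], "grip": 1}, {"delta_pos": [0.052, 0.001, 0.376], "angular": [0, 0, 0.0015], "grip": 1}], "squeeze": 30}}

```text
time: 8.25
ee_pos: [0.5172, -0.2623, 0.0061]
tcp_rot: [3.14, -0.068, 0.003]
wrist_force: [-0.9, 0.2, 6.0]
width: 0.0354
gripper_force: 29.7
```

```bash
python3 -c "
from h import *
st()"
```

```text
8.25 ee [ 0.5172 -0.2623  0.0061] jig [-0.1295 -0.255 ] F [-0.9  0.2  6. ] Fj [-0.8  0.4] w 0.0354
```

Request:
{"name": "carry_out", "arguments": {"deltas": [{"delta_pos": [0, 0, -0.05], "angular": [0, 0, 0], "grip": 1}, {"delta_pos": [0, 0, -0.12], "angular": [0, 0, 0], "grip": 1}, {"delta_pos": [0, 0, -0.2], "angular": [0, 0, 0], "grip": 1}, {"delta_pos": [0, 0, -0.28], "angular": [0, 0, 0], "grip": 1}, {"delta_pos": [0, 0, -0.28], "angular": [0, 0, 0], "grip": 1}, {"delta_pos": [0, 0, -0.28], "angular": [0, 0, 0], "grip": 1}, {"delta_pos": [0, 0, -0.28], "angular": [0, 0, 0], "grip": 1}]}}

```text
time: 8.95
ee_pos: [0.5157, -0.2615, 0.1435]
tcp_rot: [-3.14, 0.069, 0.004]
wrist_force: [0.2, 0.7, -0.3]
width: 0.0354
gripper_force: 30.4
```

```bash
python3 -c "
from h import *
st();go(jw(-.095),.10,YAW)"
```

```text
8.95 ee [ 0.5157 -0.2615  0.1435] jig [-0.1309 -0.254 ] F [ 0.2  0.7 -0.3] Fj [0.3 0.6] w 0.0354
pos [-0.0584, -0.5095, 0.0878] ang [-0.0002, 0.0004, -0.0406]
```

Request:
{"name": "carry_out", "arguments": {"deltas": [{"delta_pos": [-0.058, -0.51, 0], "angular": [0, 0, -0.0406], "grip": 1}, {"delta_pos": [-0.058, -0.51, 0], "angular": [0, 0, -0.0406], "grip": 1}, {"delta_pos": [-0.058, -0.51, 0], "angular": [0, 0, -0.0406], "grip": 1}, {"delta_pos": [-0.058, -0.51, 0], "angular": [0, 0, -0.0406], "grip": 1}, {"delta_pos": [-0.058, -0.51, 0], "angular": [0, 0, -0.0406], "grip": 1}, {"delta_pos": [-0.058, -0.51, 0], "angular": [0, 0, -0.0406], "grip": 1}, {"delta_pos": [-0.058, -0.51, 0.05], "angular": [0, 0, -0.0406], "grip": 1}, {"delta_pos": [-0.058, -0.51, 0.088], "angular": [0, 0, -0.0406], "grip": 1}, {"delta_pos": [-0.058, -0.51, 0.088], "angular": [0, 0, -0.0406], "grip": 1}, {"delta_pos": [-0.058, -0.51, 0.088], "angular": [0, 0, -0.0406], "grip": 1}, {"delta_pos": [-0.058, -0.51, 0.088], "angular": [0, 0, -0.0406], "grip": 1}]}}

```text
time: 10.05
ee_pos: [0.4994, -0.0065, 0.1013]
tcp_rot: [3.124, 0.331, 0.001]
wrist_force: [-0.3, -0.5, -1.2]
width: 0.0354
gripper_force: 30.5
```

```bash
python3 - <<'E'
from h import *
st();p,d=get_image("scene");c=calibration("scene");np.savez("pics/s2.npz",p=p,d=d);X=cloud(d,c)
cv2.imwrite("pics/s2.png",cv2.resize(p[140:300,170:330],(600,600),interpolation=2)[:,:,::-1])
go(jw(-.095),.042,YAW)
E
```

```text
10.05 ee [ 0.4994 -0.0065  0.1013] jig [-0.0933 -0.0011] F [-0.3 -0.5 -1.2] Fj [-0.4 -0.5] w 0.0354
pos [-0.0037, -0.0022, 0.119] ang [0.0001, -0.0002, -0.0]
```

View pics/s2.png

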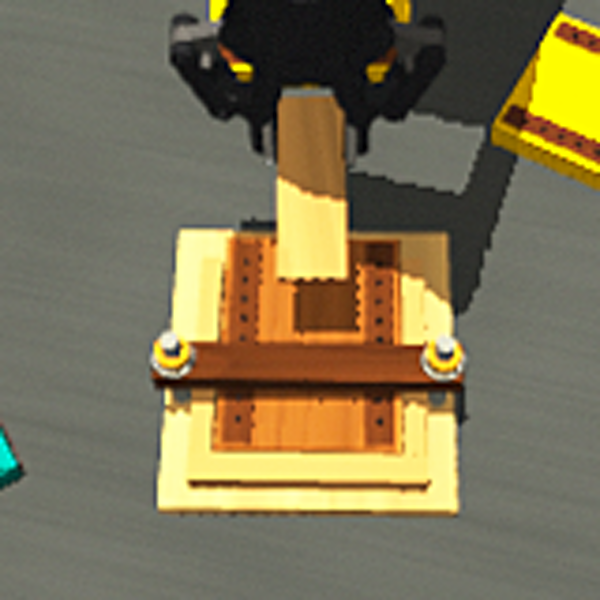

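The wedge is held straight in line with the jig, thin end towards the bar, with its tip at crop (312,278). The blank's far edge (crop y 452) lies on the fence. I'll lower it and slide the thin end under the bar.

Request:
{"name": "carry_out", "arguments": {"deltas": [{"delta_pos": [-0.004, -0.0022, 0.05], "angular": [0, 0, 0], "grip": 1}, {"delta_pos": [-0.004, -0.0022, 0.1], "angular": [0, 0, 0], "grip": 1}, {"delta_pos": [-0.004, -0.0022, 0.119], "angular": [0, 0, 0], "grip": 1}, {"delta_pos": [-0.004, -0.0022, 0.122], "angular": [0, 0, 0], "grip": 1}, {"delta_pos": [-0.004, -0.0022, 0.122], "angular": [0, 0, 0], "grip": 1}, {"delta_pos": [-0.004, -0.0022, 0.122], "angular": [0, 0, 0], "grip": 1}]}}

```text
time: 10.7
ee_pos: [0.4976, -0.0055, 0.0409]
tcp_rot: [3.124, 0.331, 0.004]
wrist_force: [0.7, -0.2, -0.6]
width: 0.0356
gripper_force: 30.4
```

```bash
python3 - <<'E'
from h import *
st()
E
```

```text
10.7 ee [ 0.4976 -0.0055  0.0409] jig [-0.0948  0.0002] F [ 0.7 -0.2 -0.6] Fj [ 0.7 -0.3] w 0.0356
```

Next I'll slide forward 36 mm, putting the tip at about +17 mm. Then lower gently until it touches.

Request:
{"name": "carry_out", "arguments": {"deltas": [{"delta_pos": [0.02, 0, 0], "angular": [0, 0, 0], "grip": 1}, {"delta_pos": [0.04, 0, 0], "angular": [0, 0, 0], "grip": 1}, {"delta_pos": [0.06, 0, 0], "angular": [0, 0, 0], "grip": 1}, {"delta_pos": [0.072, 0, 0], "angular": [0, 0, 0], "grip": 1}, {"delta_pos": [0.072, 0, 0.003], "angular": [0, 0, 0], "grip": 1}, {"delta_pos": [0.072, 0, 0.006], "angular": [0, 0, 0], "grip": 1}, {"delta_pos": [0.072, 0, 0.006], "angular": [0, 0, 0], "grip": 1}]}}

```text
time: 11.4
ee_pos: [0.5331, 0.0024, 0.0381]
tcp_rot: [3.124, 0.332, 0.005]
wrist_force: [0.5, 1.0, 7.3]
width: 0.0353
gripper_force: 31.4
```

```bash
python3 - <<'E'
from h import *
st()
E
```

```text
11.4 ee [0.5331 0.0024 0.0381] jig [-0.0585  0.0005] F [0.5 1.  7.3] Fj [0.7 0.8] w 0.0353
```

Request:
{"name": "carry_out", "arguments": {"deltas": [{"delta_pos": [0, 0, -0.001], "angular": [0, 0, 0], "grip": 0.3}, {"delta_pos": [0, 0, -0.001], "angular": [0, 0, 0], "grip": 0.2}, {"delta_pos": [0, 0, -0.001], "angular": [0, 0, 0], "grip": 0.2}, {"delta_pos": [0, 0, -0.05], "angular": [0, 0, 0], "grip": 0.2}, {"delta_pos": [0, 0, -0.13], "angular": [0, 0, 0], "grip": 0.2}, {"delta_pos": [-0.05, 0, -0.14], "angular": [0, 0, 0], "grip": 0.5}, {"delta_pos": [-0.11, 0, -0.14], "angular": [0, 0, 0], "grip": 1}, {"delta_pos": [-0.11, 0, -0.14], "angular": [0, 0, 0], "grip": 1}, {"delta_pos": [-0.11, 0, -0.14], "angular": [0, 0, 0], "grip": 1}, {"delta_pos": [-0.11, 0, -0.14], "angular": [0, 0, 0], "grip": 1}, {"delta_pos": [-0.11, 0, -0.14], "angular": [0, 0, 0], "grip": 1}]}}

```text
time: 12.5
ee_pos: [0.4789, -0.0093, 0.1066]
tcp_rot: [3.124, 0.332, 0.001]
wrist_force: [-0.3, 0.2, 0.3]
width: -0.0003
gripper_force: 0.0
```

```bash
python3 - <<'E'
from h import *
st();p,d=get_image("scene");X=cloud(d,calibration("scene"))
cv2.imwrite("pics/s3.png",cv2.resize(p[140:300,170:330],(600,600),interpolation=2)[:,:,::-1])
go(jw(-.113),.037,YAW)
E
```

```text
12.5 ee [ 0.4789 -0.0093  0.1066] jig [-0.1139  0.0004] F [-0.3  0.2  0.3] Fj [-0.2  0.2] w -0.0003
pos [0.002, 0.0009, 0.1392] ang [0.0, -0.0, 0.0001]
```

View pics/s3.png

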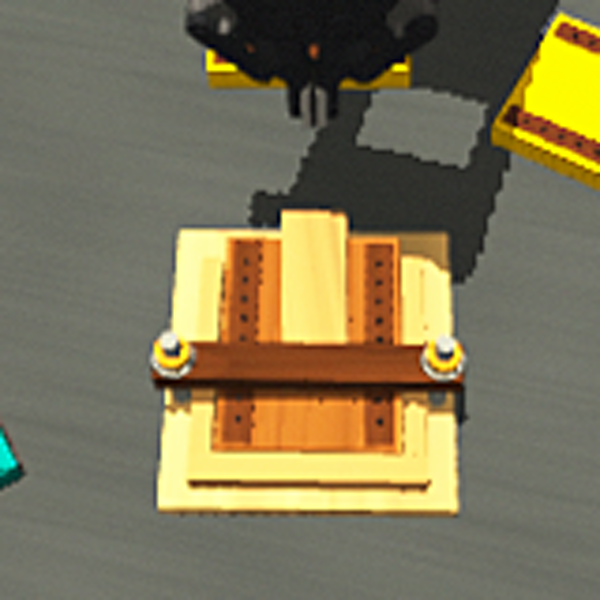

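The wedge lies flat and centred on the blank, from crop (313,212) to the bar, with its tip under the bar. I'll push from behind with closed fingers.

Request:
{"name": "carry_out", "arguments": {"deltas": [{"delta_pos": [0.001, 0.001, 0.07], "angular": [0, 0, 0], "grip": 1}, {"delta_pos": [0.001, 0.001, 0.13], "angular": [0, 0, 0], "grip": 1}, {"delta_pos": [0.001, 0.001, 0.14], "angular": [0, 0, 0], "grip": 1}, {"delta_pos": [0.001, 0.001, 0.14], "angular": [0, 0, 0], "grip": 1}, {"delta_pos": [0.02, 0.001, 0.14], "angular": [0, 0, 0], "grip": 1}, {"delta_pos": [0.034, 0.001, 0.14], "angular": [0, 0, 0], "grip": 1}, {"delta_pos": [0.04, 0.001, 0.14], "angular": [0, 0, 0], "grip": 1}, {"delta_pos": [0.046, 0.001, 0.14], "angular": [0, 0, 0], "grip": 1}, {"delta_pos": [0.052, 0.001, 0.14], "angular": [0, 0, 0], "grip": 1}, {"delta_pos": [0.058, 0.001, 0.14], "angular": [0, 0, 0], "grip": 1}, {"delta_pos": [0.058, 0.001, 0.14], "angular": [0, 0, 0], "grip": 1}]}}

```text
time: 13.65
ee_pos: [0.5071, -0.0037, 0.0369]
tcp_rot: [3.124, 0.332, 0.001]
wrist_force: [-0.1, -0.1, -0.6]
width: -0.0
gripper_force: 0.0
```

```bash
python3 - <<'E'
from h import *
st()
E
```

```text
13.65 ee [ 0.5071 -0.0037  0.0369] jig [-0.0853 -0.    ] F [-0.1 -0.1 -0.6] Fj [-0.1 -0.1] w -0.0
```

Sliding friction is tiny. I'll go 10 mm on in 1 mm steps, then creep.

Request:
{"name": "carry_out", "arguments": {"deltas": [{"delta_pos": [0.002, 0, 0], "angular": [0, 0, 0], "grip": 1}, {"delta_pos": [0.004, 0, 0], "angular": [0, 0, 0], "grip": 1}, {"delta_pos": [0.006, 0, 0], "angular": [0, 0, 0], "grip": 1}, {"delta_pos": [0.008, 0, 0], "angular": [0, 0, 0], "grip": 1}, {"delta_pos": [0.01, 0, 0], "angular": [0, 0, 0], "grip": 1}, {"delta_pos": [0.012, 0, 0], "angular": [0, 0, 0], "grip": 1}, {"delta_pos": [0.014, 0, 0], "angular": [0, 0, 0], "grip": 1}, {"delta_pos": [0.014, 0, 0], "angular": [0, 0, 0], "grip": 1}]}}

```text
time: 14.45
ee_pos: [0.5136, -0.0023, 0.0368]
tcp_rot: [3.124, 0.332, 0.001]
wrist_force: [0.2, 0.2, 0.3]
width: -0.0002
gripper_force: 0.0
```

Request:
{"name": "carry_out", "arguments": {"deltas": [{"delta_pos": [0.002, 0, 0], "angular": [0, 0, 0], "grip": 1}, {"delta_pos": [0.004, 0, 0], "angular": [0, 0, 0], "grip": 1}, {"delta_pos": [0.006, 0, 0], "angular": [0, 0, 0], "grip": 1}, {"delta_pos": [0.006, 0, 0], "angular": [0, 0, 0], "grip": 1}]}}

```text
time: 14.85
ee_pos: [0.5166, -0.0017, 0.0368]
tcp_rot: [3.124, 0.332, 0.001]
wrist_force: [0.2, 0.6, -0.1]
width: -0.0001
gripper_force: 0.0
```

```bash
python3 - <<'E'
from h import *
st()
E
```

```text
14.85 ee [ 0.5166 -0.0017  0.0368] jig [-0.0755 -0.    ] F [ 0.2  0.6 -0.1] Fj [0.3 0.5] w -0.0001
```

Request:
{"name": "carry_out", "arguments": {"deltas": [{"delta_pos": [0.002, 0, 0], "angular": [0, 0, 0], "grip": 1}, {"delta_pos": [0.004, 0, 0], "angular": [0, 0, 0], "grip": 1}, {"delta_pos": [0.006, 0, 0], "angular": [0, 0, 0], "grip": 1}, {"delta_pos": [0.006, 0, 0], "angular": [0, 0, 0], "grip": 1}]}}

```text
time: 15.25
ee_pos: [0.5189, -0.001, 0.0368]
tcp_rot: [3.124, 0.332, -0.001]
wrist_force: [-2.6, 0.1, 2.4]
width: -0.0001
gripper_force: 0.9
```

Request:
{"name": "carry_out", "arguments": {"deltas": [{"delta_pos": [0.002, 0, 0], "angular": [0, 0, 0], "grip": 1}, {"delta_pos": [0.004, 0, 0], "angular": [0, 0, 0], "grip": 1}, {"delta_pos": [0.004, 0, 0], "angular": [0, 0, 0], "grip": 1}]}}

```text
time: 15.55
ee_pos: [0.5192, -0.0009, 0.0367]
tcp_rot: [3.124, 0.332, -0.007]
wrist_force: [-5.3, -1.3, 5.3]
width: 0.0
gripper_force: 3.2
```

```bash
python3 - <<'E'
from h import *
st()
E
```

```text
15.55 ee [ 0.5192 -0.0009  0.0367] jig [-0.0728  0.0002] F [-5.3 -1.3  5.3] Fj [-5.4 -0.2] w 0.0
```

Request:
{"name": "carry_out", "arguments": {"deltas": [{"delta_pos": [0.001, 0, 0], "angular": [0, 0, 0], "grip": 1}, {"delta_pos": [0.002, 0, 0], "angular": [0, 0, 0], "grip": 1}, {"delta_pos": [0.003, 0, 0], "angular": [0, 0, 0], "grip": 1}, {"delta_pos": [0.004, 0, 0], "angular": [0, 0, 0], "grip": 1}, {"delta_pos": [0.004, 0, 0], "angular": [0, 0, 0], "grip": 1}, {"delta_pos": [0.004, 0, 0], "angular": [0, 0, 0], "grip": 1}]}}

```text
time: 16.15
ee_pos: [0.5192, -0.0008, 0.0366]
tcp_rot: [3.124, 0.332, -0.013]
wrist_force: [-9.7, -3.7, 7.5]
width: 0.0002
gripper_force: 5.3
```

```bash
python3 - <<'E'
from h import *
st()
E
```

```text
16.15 ee [ 0.5192 -0.0008  0.0366] jig [-0.0727  0.0002] F [-9.7 -3.7  7.5] Fj [-10.3  -1.6] w 0.0002
```

Request:
{"name": "carry_out", "arguments": {"deltas": [{"delta_pos": [0.001, 0, 0], "angular": [0, 0, 0], "grip": 1}, {"delta_pos": [0.002, 0, 0], "angular": [0, 0, 0], "grip": 1}, {"delta_pos": [0.003, 0, 0], "angular": [0, 0, 0], "grip": 1}, {"delta_pos": [0.004, 0, 0], "angular": [0, 0, 0], "grip": 1}, {"delta_pos": [0.004, 0, 0], "angular": [0, 0, 0], "grip": 1}]}}

```text
time: 16.65
ee_pos: [0.5194, -0.0006, 0.0365]
tcp_rot: [3.124, 0.333, -0.019]
wrist_force: [-13.7, -5.2, 11.9]
width: -0.0001
gripper_force: 7.3
```

```bash
python3 - <<'E'
from h import *
st()
E
```

```text
16.65 ee [ 0.5194 -0.0006  0.0365] jig [-0.0726  0.0004] F [-13.7  -5.2  11.9] Fj [-14.5  -2.2] w -0.0001
```

Request:
{"name": "carry_out", "arguments": {"deltas": [{"delta_pos": [0.001, 0, 0], "angular": [0, 0, 0], "grip": 1}, {"delta_pos": [0.0015, 0, 0], "angular": [0, 0, 0], "grip": 1}, {"delta_pos": [0.0015, 0, 0], "angular": [0, 0, 0], "grip": 1}, {"delta_pos": [0.0015, 0, 0], "angular": [0, 0, 0], "grip": 1}]}}

```text
time: 17.05
ee_pos: [0.5194, -0.0007, 0.0366]
tcp_rot: [3.124, 0.333, -0.022]
wrist_force: [-15.3, -4.9, 14.0]
width: 0.0
gripper_force: 8.1
```

```bash
python3 - <<'E'
from h import *
st()
E
```

```text
17.05 ee [ 0.5194 -0.0007  0.0366] jig [-0.0726  0.0004] F [-15.3  -4.9  14. ] Fj [-16.   -1.6] w 0.0
```

Request:
{"name": "carry_out", "arguments": {"deltas": [{"delta_pos": [-0.003, 0, 0], "angular": [0, 0, 0], "grip": 1}, {"delta_pos": [-0.006, 0, 0], "angular": [0, 0, 0], "grip": 1}, {"delta_pos": [-0.009, 0, 0], "angular": [0, 0, 0], "grip": 1}, {"delta_pos": [-0.012, 0, 0], "angular": [0, 0, 0], "grip": 1}, {"delta_pos": [-0.015, 0, 0], "angular": [0, 0, 0], "grip": 1}, {"delta_pos": [-0.03, 0, 0], "angular": [0, 0, 0], "grip": 1}, {"delta_pos": [-0.08, 0, 0], "angular": [0, 0, 0], "grip": 1}, {"delta_pos": [-0.08, 0, -0.05], "angular": [0, 0, 0], "grip": 1}, {"delta_pos": [-0.16, 0, -0.14], "angular": [0, 0, 0], "grip": 1}, {"delta_pos": [-0.16, 0, -0.24], "angular": [0, 0, 0], "grip": 1}, {"delta_pos": [-0.16, 0, -0.24], "angular": [0, 0, 0], "grip": 1}, {"delta_pos": [-0.16, 0, -0.24], "angular": [0, 0, 0], "grip": 1}]}}

```text
time: 18.25
ee_pos: [0.4489, -0.0166, 0.1588]
tcp_rot: [3.123, 0.331, 0.01]
wrist_force: [-0.6, 1.0, -0.1]
width: 0.0001
gripper_force: 0.0
```

```bash
python3 - <<'E'
from h import *
st();p,d=get_image("scene");X=cloud(d,calibration("scene"))
cv2.imwrite("pics/s4.png",cv2.resize(p[180:300,190:310],(600,600),interpolation=2)[:,:,::-1])
m=(cv2.inRange(cv2.cvtColor(p,cv2.COLOR_RGB2HSV),(8,60,110),(35,170,255))>0)&(d>0)
v,u=np.nonzero(m);J=(X[...,:2]-O)@A
s=m&(J[...,0]<-.005)&(J[...,0]>-.11)&(abs(J[...,1])<.03)&(X[...,2]>.036)
q=np.c_[J[s],X[...,2][s]]*1000
r=cv2.minAreaRect(q[:,:2].astype(np.float32));print(s.sum(),np.round(r[0],1),np.round(r[1],1),round(r[2],2))
C=np.linalg.lstsq(np.c_[q[:,:2],np.ones(len(q))],q[:,2],rcond=None)[0];print('plane',C.round(3),'expect slope -0.18')
print('x range',np.percentile(q[:,0],[1,99]).round(1))
E
```

```text
18.25 ee [ 0.4489 -0.0166  0.1588] jig [-0.1448 -0.0004] F [-0.6  1.  -0.1] Fj [-0.4  1.1] w 0.0001
452 [-33.1  -0.5] [55.2 35.2] 0.68
plane [-0.177  0.    45.702] expect slope -0.18
x range [-60.   -6.3]
```

View pics/s4.png

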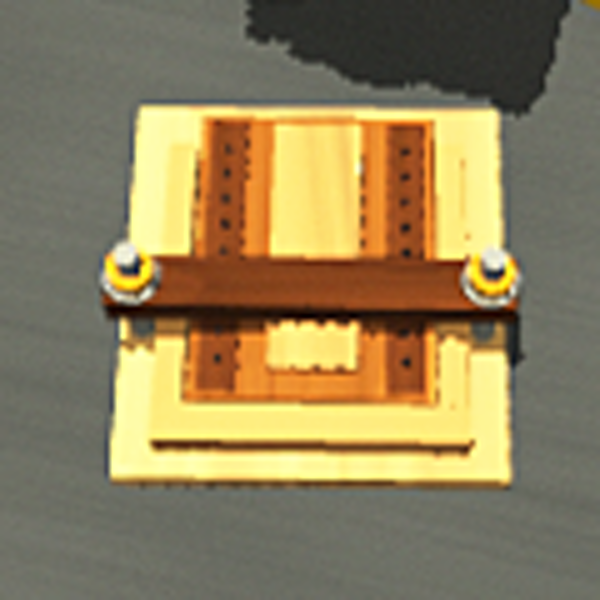

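The wedge is straight (0.7° yaw, y -0.5 mm) and flat, with its tip past the bar at crop (313,368), and the blank is home. However, the fingers also pressed down about 14 N on the wedge, so part of the push went into friction with the blank. I'll push once more to about 16 N, raising the tool command to take off that down-force.

Request:
{"name": "carry_out", "arguments": {"deltas": [{"delta_pos": [0, 0, 0.08], "angular": [0, 0, 0], "grip": 1}, {"delta_pos": [0.06, 0, 0.17], "angular": [0, 0, 0], "grip": 1}, {"delta_pos": [0.1, 0, 0.236], "angular": [0, 0, 0], "grip": 1}, {"delta_pos": [0.12, 0, 0.236], "angular": [0, 0, 0], "grip": 1}, {"delta_pos": [0.134, 0, 0.236], "angular": [0, 0, 0], "grip": 1}, {"delta_pos": [0.14, 0, 0.236], "angular": [0, 0, 0], "grip": 1}, {"delta_pos": [0.143, 0, 0.236], "angular": [0, 0, 0], "grip": 1}, {"delta_pos": [0.146, 0, 0.236], "angular": [0, 0, 0], "grip": 1}, {"delta_pos": [0.149, 0, 0.236], "angular": [0, 0, 0], "grip": 1}, {"delta_pos": [0.151, 0, 0.236], "angular": [0, 0, 0], "grip": 1}, {"delta_pos": [0.151, 0, 0.236], "angular": [0, 0, 0], "grip": 1}]}}

```text
time: 19.4
ee_pos: [0.5194, -0.0009, 0.0391]
tcp_rot: [3.124, 0.332, -0.006]
wrist_force: [-4.4, -2.4, 3.9]
width: -0.0
gripper_force: 2.5
```

Request:
{"name": "carry_out", "arguments": {"deltas": [{"delta_pos": [0.001, 0, -0.001], "angular": [0, 0, 0], "grip": 1}, {"delta_pos": [0.002, 0, -0.002], "angular": [0, 0, 0], "grip": 1}, {"delta_pos": [0.002, 0, -0.002], "angular": [0, 0, 0], "grip": 1}]}}

```text
time: 19.7
ee_pos: [0.5194, -0.0007, 0.0391]
tcp_rot: [-3.124, -0.332, 0.009]
wrist_force: [-5.1, -1.8, 0.2]
width: 0.0002
gripper_force: 2.6
```

```bash
python3 - <<'E'
from h import *
st()
E
```

```text
19.7 ee [ 0.5194 -0.0007  0.0391] jig [-0.0725  0.0003] F [-5.1 -1.8  0.2] Fj [-5.4 -0.7] w 0.0002
```

Request:
{"name": "carry_out", "arguments": {"deltas": [{"delta_pos": [0.002, 0, -0.0006], "angular": [0, 0, 0], "grip": 1}, {"delta_pos": [0.004, 0, -0.0012], "angular": [0, 0, 0], "grip": 1}, {"delta_pos": [0.006, 0, -0.002], "angular": [0, 0, 0], "grip": 1}, {"delta_pos": [0.006, 0, -0.002], "angular": [0, 0, 0], "grip": 1}]}}

```text
time: 20.1
ee_pos: [0.5195, -0.0003, 0.0392]
tcp_rot: [-3.124, -0.332, 0.02]
wrist_force: [-9.3, -2.8, -0.4]
width: 0.0002
gripper_force: 4.7
```

```bash
python3 - <<'E'
from h import *
st()
E
```

```text
20.1 ee [ 5.195e-01 -3.000e-04  3.920e-02] jig [-0.0724  0.0007] F [-9.3 -2.8 -0.4] Fj [-9.6 -0.8] w 0.0002
```

Request:
{"name": "carry_out", "arguments": {"deltas": [{"delta_pos": [0.002, 0, -0.0004], "angular": [0, 0, 0], "grip": 1}, {"delta_pos": [0.004, 0, -0.0009], "angular": [0, 0, 0], "grip": 1}, {"delta_pos": [0.006, 0, -0.0014], "angular": [0, 0, 0], "grip": 1}, {"delta_pos": [0.006, 0, -0.0014], "angular": [0, 0, 0], "grip": 1}]}}

```text
time: 20.5
ee_pos: [0.5197, 0.0001, 0.0393]
tcp_rot: [-3.123, -0.333, 0.029]
wrist_force: [-13.5, -3.6, 0.2]
width: 0.0
gripper_force: 7.0
```

```bash
python3 - <<'E'
from h import *
st()
E
```

```text
20.5 ee [5.197e-01 1.000e-04 3.930e-02] jig [-0.0721  0.001 ] F [-13.5  -3.6   0.2] Fj [-14.   -0.7] w 0.0
```

Request:
{"name": "carry_out", "arguments": {"deltas": [{"delta_pos": [0.001, 0, -0.0003], "angular": [0, 0, 0], "grip": 1}, {"delta_pos": [0.002, 0, -0.0006], "angular": [0, 0, 0], "grip": 1}, {"delta_pos": [0.0026, 0, -0.0006], "angular": [0, 0, 0], "grip": 1}, {"delta_pos": [0.0026, 0, -0.0006], "angular": [0, 0, 0], "grip": 1}, {"delta_pos": [0.0026, 0, -0.0006], "angular": [0, 0, 0], "grip": 1}]}}

```text
time: 21.0
ee_pos: [0.5197, 0.0001, 0.0393]
tcp_rot: [-3.123, -0.333, 0.033]
wrist_force: [-15.1, -4.6, 1.2]
width: -0.0002
gripper_force: 8.0
```

```bash
python3 - <<'E'
from h import *
st()
E
```

```text
21.0 ee [5.197e-01 1.000e-04 3.930e-02] jig [-0.0721  0.0011] F [-15.1  -4.6   1.2] Fj [-15.8  -1.3] w -0.0002
```

The push is now 15.8 N with almost no down-force. I'll unload along the same path and withdraw.

Request:
{"name": "carry_out", "arguments": {"deltas": [{"delta_pos": [-0.003, 0, 0.0008], "angular": [0, 0, 0], "grip": 1}, {"delta_pos": [-0.006, 0, 0.0017], "angular": [0, 0, 0], "grip": 1}, {"delta_pos": [-0.009, 0, 0.0025], "angular": [0, 0, 0], "grip": 1}, {"delta_pos": [-0.012, 0, 0.0035], "angular": [0, 0, 0], "grip": 1}, {"delta_pos": [-0.015, 0, 0.0045], "angular": [0, 0, 0], "grip": 1}, {"delta_pos": [-0.018, 0, 0.005], "angular": [0, 0, 0], "grip": 1}, {"delta_pos": [-0.03, 0, 0.005], "angular": [0, 0, 0], "grip": 1}, {"delta_pos": [-0.08, 0, 0], "angular": [0, 0, 0], "grip": 1}, {"delta_pos": [-0.08, 0, -0.05], "angular": [0, 0, 0], "grip": 1}, {"delta_pos": [-0.16, 0, -0.14], "angular": [0, 0, 0], "grip": 1}, {"delta_pos": [-0.16, 0, -0.24], "angular": [0, 0, 0], "grip": 1}, {"delta_pos": [-0.16, 0, -0.24], "angular": [0, 0, 0], "grip": 1}, {"delta_pos": [-0.16, 0, -0.24], "angular": [0, 0, 0], "grip": 1}, {"delta_pos": [-0.16, 0, -0.24], "angular": [0, 0, 0], "grip": 1}]}}

```text
time: 22.4
ee_pos: [0.4513, -0.0157, 0.1612]
tcp_rot: [3.124, 0.332, 0.0]
wrist_force: [0.4, -0.6, 0.2]
width: 0.0003
gripper_force: 0.0
```

```bash
python3 - <<'E'
from h import *
st();p,d=get_image("scene");X=cloud(d,calibration("scene"))
m=(cv2.inRange(cv2.cvtColor(p,cv2.COLOR_RGB2HSV),(8,60,110),(35,170,255))>0)&(d>0)
J=(X[...,:2]-O)@A
s=m&(J[...,0]<-.005)&(J[...,0]>-.11)&(abs(J[...,1])<.03)&(X[...,2]>.036)
q=np.c_[J[s],X[...,2][s]]*1000
r=cv2.minAreaRect(q[:,:2].astype(np.float32));print(s.sum(),np.round(r[0],1),np.round(r[1],1),round(r[2],2))
C=np.linalg.lstsq(np.c_[q[:,:2],np.ones(len(q))],q[:,2],rcond=None)[0];print('plane',C.round(3))
b=(cv2.inRange(cv2.cvtColor(p,cv2.COLOR_RGB2HSV),(3,150,60),(18,255,255))>0)&(d>0)&(abs(J[...,1])<.06)&(abs(X[...,2]-.032)<.004)&(J[...,0]>-.13)&(J[...,0]<.07)
print('blank x extent',(np.percentile(J[...,0][b],[.5,99.5])*1000).round(1))
E
```

```text
22.4 ee [ 0.4513 -0.0157  0.1612] jig [-0.1422 -0.    ] F [ 0.4 -0.6  0.2] Fj [ 0.3 -0.7] w 0.0003
447 [-57.1  -0.7] [102.9  35.1] 0.69
plane [-0.707 -0.173 30.444]
blank x extent [-76.4  67.4]
```

```bash
python3 -c "
from cell import workorder
print(workorder.sign_off())"
```

```text
the job is handed in; nothing more can be done
None
```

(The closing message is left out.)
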